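# Seat a taper arbor in its socket and tap it until it locks

## Task

Take the steel arbor out of the wooden holder, set its tapered shank in the socket block and let go of it. Then take the brass bar and tap the arbor's top gently with it, at least two light blows with the bar lifted clear between them, until it locks: it no longer gives while the bar pushes down on it with about 25 N for half a second. Stand the bar upright back on the table, clear of the block, and leave the other things where they lie.

Things in the scene. Friction and masses are not known exactly. Their poses are not given: they have to be found in the camera images.
- arbor: Loose turned-steel arbor, 0.3 kg, standing upright in the holder's hole. Origin: centre of the collar's underside; z points up along the stem. Above the origin: collar 50 mm diameter, 8 mm thick, then a plain stem 20 mm diameter up to z = 54 mm (grip here). Below it: tapered shank 54 mm long, 28 mm diameter at the collar and 20 mm at the tip. In the holder the collar lies on the holder's top.
- arbor_top (a point): Centre of the arbor's flat top end (20 mm diameter), 54 mm above the collar's underside; the bar strikes here. Standing in the taper, it is not driven by pushes under about 11 N; the resistance grows to about 15 N (plus 0.7 N per mm/s) and jumps when it locks: then 25 N moves it no more. It stays wedged where left. Over 38 N from the bar bruises it: touch at about 20 mm/s.
- holder: Fixed pale wooden block, 76 x 76 x 64 mm, with an upright hole of 34 mm diameter in its middle, in which the arbor's shank hangs freely. Origin: centre of its underside.
- socket: Fixed dark steel socket block: foot plate 130 (x) x 110 (y) x 12 mm, square tower 84 x 84 mm up to z = 70 mm with an upright taper bore in the middle. Origin: centre of its underside.
- socket_face (a point): Centre of the bore at the level of the tower's flat top face, 70 mm above the table; the bore is 40 mm wide there. The taper begins 2 to 13 mm below and is 25 mm wide at its mouth. Set in, the arbor rests on it with the collar's underside 7 to 19 mm above this face; taps drive it 5 to 8 mm further to where it locks, collar 1 to 12 mm above the face. Both depths differ each time, unseen.
- drift: Loose plain brass tapping bar, 32 mm diameter, 95 mm long, about 0.45 kg, standing upright on the table. Origin: centre of its lower end, z up along the bar.
- tape_measure: Bystander: loose yellow tape measure, 36 x 68 x 62 mm. Origin: centre of its underside.
- done_stack_1: Bystander: loose small stack of brown steel strips, 120 x 43 x 18 mm. Origin: centre of its underside.
- c_clamp: Bystander: loose blue C-clamp lying flat, 146 x 78 x 16 mm. Origin: centre of its underside.

How it is judged:
By the outcome, as a careful person would: the job done as asked, in the order asked, and still so for the second after the job is handed in, with the robot touching nothing.
It also fails if it takes over 70 s, if anything falls off the work surface, if the arm or the gripper's body presses on something with over 40 N, if the wrist force passes 120 N, or if a joint passes its speed limit or range.

## Robot

A 6-joint arm with a two-finger parallel gripper is mounted at the origin on a cart in front of the work surface, level with it; the furniture and walls round the work are solid. World frame = base frame: x ahead of the robot, y to its left, z up, the work surface at z = 0. Lengths are in m, angles in rad, forces in N, time in s.
With the tool pointing down it reaches from about 0.35 to 0.725 m from the base axis. Payload 6 kg.
Tool frame: the origin (TCP) lies at the very end of the fingers, on their centre line; the grasp point (between the pads) lies 19 mm behind it; z points along the fingers, y is the direction in which the jaws open and shut (so a half turn about z gives the same grasp; the last joint's range is limited). The gripper opens to 85 mm and grips with 20 to 120 N. Pads are 22 mm wide; open, the fingers measure 114 mm over their backs; the gripper's body (76 mm by 85 mm) begins 54 mm behind the grasp point. The pads swing forward as they close: fully open they stand 13 mm farther back than shut.
Start: joints at [1.452, 0.04, 0.085, 0, -1.615, -0.334], TCP at [0.262, 0.54, 0.231] pointing down, gripper open.
Joint ranges: [-2.56, 2.56], [-1.29, 2.01], [-1.08, 1.49], [-3.29, 1.98], [-2.81, -0.18], [-2.99, 2.99]. Speed limits (rad/s): [2.57, 2.57, 3.01, 3.14, 3.14, 3.14].

## Interface

Orientations are given as a rotation vector (axis times angle).
In Python, from station import r gives the robot as it stands. The module is installed in compiled form; this text tells all that it offers.
- The arm moves only by the tool servo_tool, never from a script. Its argument "moves" is a list of rows, each an object of numbers: "tx", "ty", "tz": the shift along the tool's x, y, z in cm; "yaw": the turn about the tool's z in rad. In form: [{"tx": .., "ty": .., "tz": .., "yaw": ..}, ...]. A call has 1 to 10 rows; each row is the pose to reach, as a shift and turn from the pose commanded when the call began, along the tool's axes at that moment; what a row does not reach only later rows make up. A row lasts 1/10 s, in which the tool goes at most 50 mm and 8.59 degrees, less where a joint would pass 70% of its speed; a pose out of reach is approached as far as the arm can. A call with a gripper value outside its range is refused whole. "jaw" is the opening, from 0 (shut) to 1 (fully open), set as the call begins (left out, the last holds). The fingers move at their own pace and stop on an object; "newtons" is the grip in N (left out, the last holds). Time passes only in rows, so rows that repeat a pose let the fingers close. It gives the time, the measured TCP pose, the force and the opening at its end, in the units of the state.
- r.sense(): the state, without advancing time (a new reading comes with each control period).
- r.read_camera(name): name is "side" or "top" or "wrist"; returns the picture (384x512x3 uint8, red, green, blue); there is no depth.
- r.camera_model(name): a dict with "fx", "fy", "cx", "cy" (pixels), "T" (4x4, takes a point from camera to world coordinates); the wrist camera has in their place "T_tool_cam" (4x4, takes a point from camera to tool coordinates, whose origin is the TCP and whose axes are the flange's). Camera axes: x right, y down, z forward; pixel columns grow to the right and rows downward; lengths in m; the calibration is good to about 2 mm. A picture is of the moment at which its call begins: read the wrist's pose just before it. camera_model takes no time and is no camera call.
- r.close_job(): hands the job in, once; it reports no verdict.
The state is a dict: "time_s": time; "joint_pos": joint angles; "qvel": joint speeds; "effort": joint torques, N m; "tcp_pos": TCP position; "ee_rot": TCP orientation; "ft_force": force on the tool from outside, world axes, zero at the start; "wrist_torque": the same for the moment, N m; "finger_gap": opening from 0.0 (shut) to 1.0 (fully open).
Only numpy, scipy, OpenCV 4.12 (cv2) and the standard library are available. Lean on these libraries where they do the work, as an engineer would, in place of code of your own. Each camera call takes 0.05 s, during which the arm holds its last target.

## Working session

There is one attempt and no reset: what is moved stays moved. The work goes in short steps, Python scripts to look and compute and a tool call to move; the robot and the scene stay as the last step left them, time stands still between calls to the robot, and variables do not carry over. Pictures are saved under pics/ and viewed, and the job is handed in when it is done.

Besides the shell and the picture viewer there is one more tool, called as a command line: name --argument value ..., lists and objects as JSON in quotes. servo_tool: Moves the arm, as the interface text tells. Its arguments: {"type":"object","properties":{"moves":{"type":"array","items":{"type":"object","properties":{"tx":{"type":"number"},"ty":{"type":"number"},"tz":{"type":"number"},"yaw":{"type":"number"}}}},"jaw":{"type":"number"},"newtons":{"type":"number"}},"required":["moves"]}

```bash
mkdir -p pics
cat > h.py <<'E'
import numpy as np, cv2
from scipy.spatial.transform import Rotation as R
from station import r
def shot(name,fn):
    s=r.sense(); im=r.read_camera(name); cv2.imwrite('pics/'+fn+'.png',cv2.cvtColor(im,cv2.COLOR_RGB2BGR)); return im,s
def cam(name,s=None):
    m=r.camera_model(name); K=(m['fx'],m['fy'],m['cx'],m['cy'])
    if 'T' in m: T=np.array(m['T'])
    else:
        s=s or r.sense(); W=np.eye(4); W[:3,:3]=R.from_rotvec(s['ee_rot']).as_matrix(); W[:3,3]=s['tcp_pos']; T=W@np.array(m['T_tool_cam'])
    return K,T
def pix2w(name,u,v,z,s=None):
    K,T=cam(name,s); d=T[:3,:3]@np.array([(u-K[2])/K[0],(v-K[3])/K[1],1]); o=T[:3,3]; return o+d*(z-o[2])/d[2]
def w2pix(name,p,s=None):
    K,T=cam(name,s); c=np.linalg.inv(T)@np.append(p,1); return K[0]*c[0]/c[2]+K[2],K[1]*c[1]/c[2]+K[3]
def shift(dw,s=None):
    s=s or r.sense(); return R.from_rotvec(s['ee_rot']).as_matrix().T@np.array(dw)*100
E
python3 - <<'E'
from h import *
np.set_printoptions(precision=4,suppress=True)
for n in('top','side','wrist'):
    im,s=shot(n,n+'0'); print(n,cam(n))
print(s); print(R.from_rotvec(s['ee_rot']).as_matrix())
E
```

```text
top ((438.0593103161292, 438.0593103161292, 260.16078824268914, 186.6308327493476), array([[-0.0118, -0.9991,  0.0405,  0.5   ],
       [-0.9999,  0.0115, -0.0078,  0.0085],
       [ 0.0073, -0.0406, -0.9991,  1.049 ],
       [ 0.    ,  0.    ,  0.    ,  1.    ]]))
side ((453.40844567230704, 453.40844567230704, 255.9253937052852, 186.44672800023253), array([[ 0.9792, -0.0738,  0.1889,  0.3878],
       [-0.2026, -0.396 ,  0.8956, -0.8679],
       [ 0.0087, -0.9153, -0.4028,  0.4736],
       [ 0.    ,  0.    ,  0.    ,  1.    ]]))
wrist ((314.34237504514186, 314.34237504514186, 251.53608477846774, 187.2268796850096), array([[-0.4385, -0.8526, -0.2842,  0.3337],
       [-0.8987,  0.417 ,  0.1356,  0.5028],
       [ 0.003 ,  0.3149, -0.9491,  0.3734],
       [ 0.    ,  0.    ,  0.    ,  1.    ]]))
{'time_s': 0.1, 'joint_pos': array([ 1.4517,  0.0408,  0.0839, -0.0004, -1.6155, -0.3337]), 'qvel': array([-0.0001, -0.0019,  0.0007,  0.0009,  0.001 ,  0.0015]), 'effort': array([ -0.0057, -36.9345,  34.8282,   6.9517,  -0.0046,   0.    ]), 'tcp_pos': array([0.2623, 0.5393, 0.2304]), 'ee_rot': array([ 3.0598, -0.7047, -0.0004]), 'ft_force': array([ 0.352 , -0.3926, -0.8493]), 'wrist_torque': array([-0.0331, -0.0142,  0.011 ]), 'finger_gap': 0.9966535552099022}
[[ 0.8993 -0.4374 -0.0006]
 [-0.4374 -0.8993 -0.0016]
 [ 0.0002  0.0017 -1.    ]]
```

View pics/top0.png

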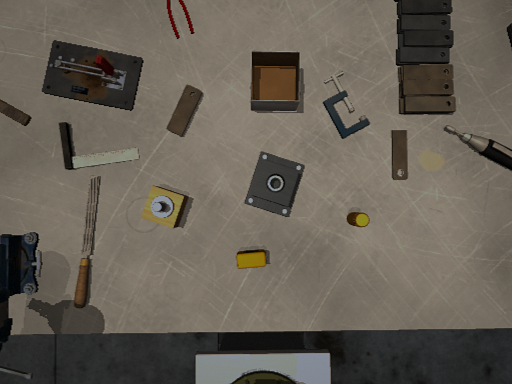

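View pics/side0.png

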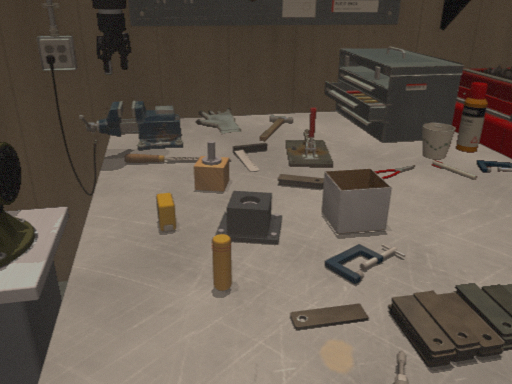

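View pics/wrist0.png

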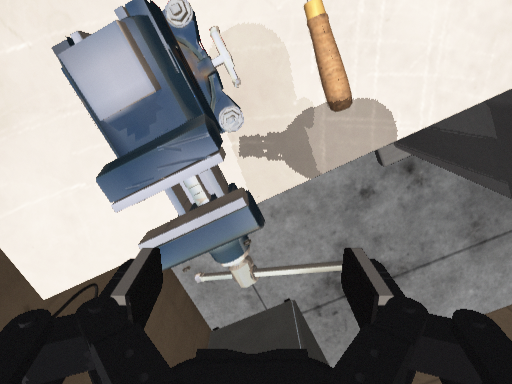

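The top view shows the holder with the arbor at about (163,206), the socket at (275,183), the brass bar at (358,219) and the tape at (251,259). I'll enlarge these.

Run:
```python
from h import *
im=cv2.imread('pics/top0.png')
a=[cv2.resize(im[y-30:y+30,x-32:x+32],None,fx=6,fy=6,interpolation=cv2.INTER_CUBIC) for x,y in((163,206),(275,183),(358,219),(251,259))]
o=np.vstack([np.hstack(a[:2]),np.hstack(a[2:])]); cv2.imwrite('pics/crop0.png',o); print(o.shape)
sd=cv2.imread('pics/side0.png')
cv2.imwrite('pics/crop0s.png',cv2.resize(sd[130:300,145:345],None,fx=3.5,fy=3.5,interpolation=cv2.INTER_CUBIC))
print(w2pix('side',r.sense()['tcp_pos']),w2pix('top',r.sense()['tcp_pos']))
```

```text
(720, 768, 3)
(np.float64(116.62081677414784), np.float64(75.85286330575165)) (np.float64(-30.753065772877505), np.float64(337.42563152892694))
```

View pics/crop0.png

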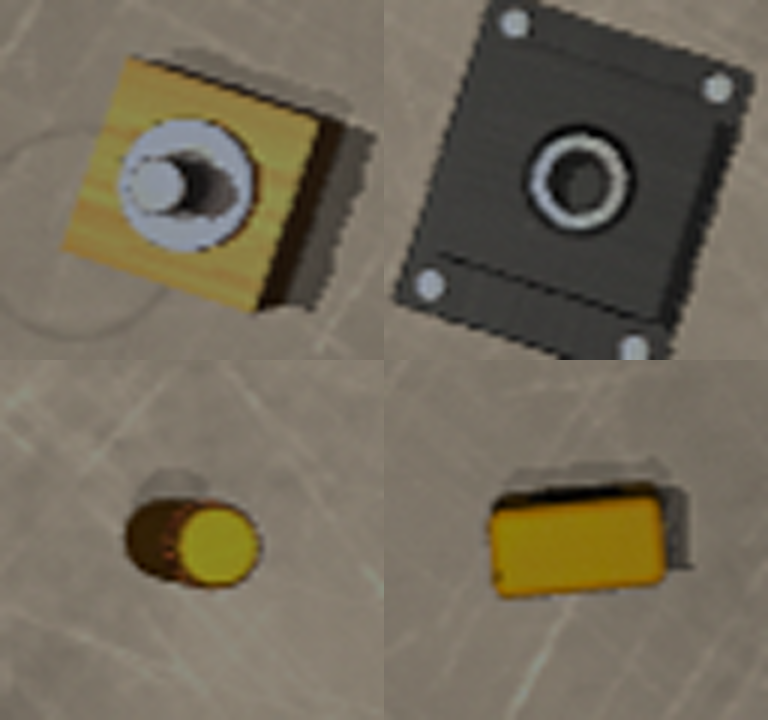

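View pics/crop0s.png

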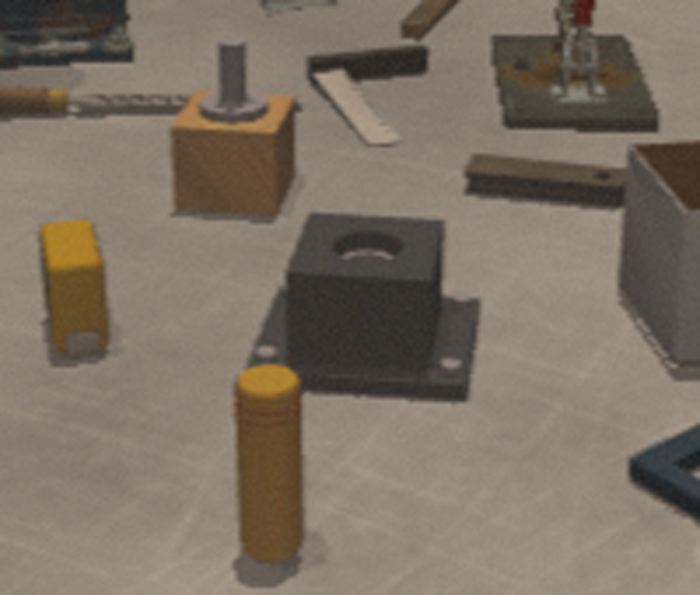

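Run:
```python
from h import *
np.set_printoptions(precision=4,suppress=True)
for n,u,v,z in(('arb top',157,206.6,.118),('collar',161.9,206.6,.072),('sock',275.2,182.8,.07),('bar',361.9,219.6,.095),('tape',250.9,259.7,.062)):
    print(n,pix2w('top',u,v,z))
# side: crop scale 3.5 origin(145,130)
for n,X,Y,z in(('arb top',232,45,.118),('sock',368,246,.07),('bar',267,381,.095)):
    u=(X+.5)/3.5-.5+145;v=(Y+.5)/3.5-.5+130; print('side',n,pix2w('side',u,v,z))
```

```text
arb top [0.4979 0.2204 0.118 ]
collar [0.4977 0.22   0.072 ]
sock [ 0.5479 -0.0329  0.07  ]
bar [ 0.4643 -0.2195  0.095 ]
tape [0.3765 0.0235 0.062 ]
side arb top [0.4994 0.2096 0.118 ]
side sock [ 0.5505 -0.0359  0.07  ]
side bar [ 0.4658 -0.2232  0.095 ]
```

servo_tool --moves '[{"tx": 4.4, "ty": 2.3}, {"tx": 8.8, "ty": 4.6}, {"tx": 13.2, "ty": 6.9}, {"tx": 17.5, "ty": 9.2}, {"tx": 21.9, "ty": 11.5}, {"tx": 26.3, "ty": 13.8}, {"tx": 30.7, "ty": 16.1}, {"tx": 35.1, "ty": 18.4}, {"tx": 35.1, "ty": 18.4}, {"tx": 35.1, "ty": 18.4}]' --jaw 1.0

```text
$.moves[0]: bad value
```

Run:
```python
from h import *
np.set_printoptions(precision=4,suppress=True)
im,s=shot('wrist','w1'); print(s['time_s'],s['joint_pos'],s['tcp_pos'],R.from_rotvec(s['ee_rot']).as_matrix())
for p in([.4979,.2204,.118],[.4977,.22,.072]): print(w2pix('wrist',p,s))
```

```text
0.15 [ 1.4517  0.0407  0.0841 -0.0003 -1.6155 -0.3337] [0.2623 0.5394 0.2305] [[ 0.8992 -0.4375 -0.0005]
 [-0.4375 -0.8992 -0.0013]
 [ 0.0002  0.0014 -1.    ]]
(np.float64(613.0768576417162), np.float64(-488.19987668043245))
(np.float64(535.0521659639253), np.float64(-364.16622311734227))
```

View pics/w1.png

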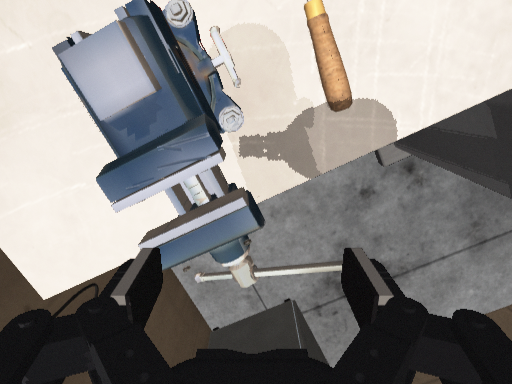

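servo_tool --moves '[{"tx": 4.4, "ty": 2.3, "tz": 0, "yaw": 0}, {"tx": 8.8, "ty": 4.6, "tz": 0, "yaw": 0}, {"tx": 13.2, "ty": 6.9, "tz": 0, "yaw": 0}, {"tx": 17.5, "ty": 9.2, "tz": 0, "yaw": 0}, {"tx": 21.9, "ty": 11.5, "tz": 0, "yaw": 0}, {"tx": 26.3, "ty": 13.8, "tz": 0, "yaw": 0}, {"tx": 30.7, "ty": 16.1, "tz": 0, "yaw": 0}, {"tx": 35.1, "ty": 18.4, "tz": 0, "yaw": 0}, {"tx": 35.1, "ty": 18.4, "tz": 0, "yaw": 0}, {"tx": 35.1, "ty": 18.4, "tz": 0, "yaw": 0}]' --jaw 1.0

```text
time_s: 1.2
tcp_pos: [0.498, 0.2194, 0.2309]
ee_rot: [3.06, -0.709, -0.001]
ft_force: [0.3, -0.5, 0.2]
finger_gap: 0.997
```

Run:
```python
from h import *
np.set_printoptions(precision=4,suppress=True)
im,s=shot('wrist','w2'); print(s['time_s'],s['joint_pos'],s['tcp_pos'],R.from_rotvec(s['ee_rot']).as_matrix())
for p in([.4979,.2204,.118],[.4977,.22,.072]): print(w2pix('wrist',p,s))
```

```text
1.2 [ 0.7842 -0.1078 -0.0601 -0.0002 -1.6191  0.331 ] [0.498  0.2194 0.2309] [[ 0.898  -0.44   -0.0006]
 [-0.44   -0.898  -0.0003]
 [-0.0004  0.0005 -1.    ]]
(np.float64(247.92203615984383), np.float64(182.5441150601401))
(np.float64(248.7796662270796), np.float64(168.57615637932577))
```

View pics/w2.png

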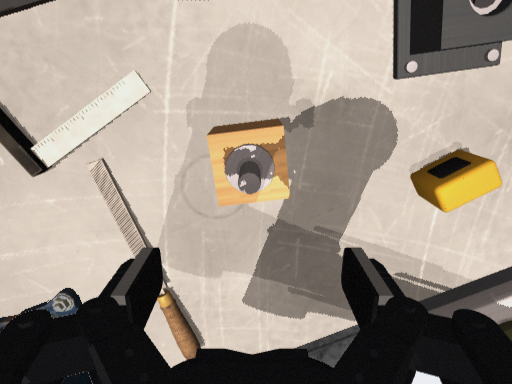

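servo_tool --moves '[{"tx": 0, "ty": -0.1, "tz": 4, "yaw": 0}, {"tx": 0, "ty": -0.1, "tz": 8, "yaw": 0}, {"tx": 0, "ty": -0.1, "tz": 11, "yaw": 0}, {"tx": 0, "ty": -0.1, "tz": 13.5, "yaw": 0}, {"tx": 0, "ty": -0.1, "tz": 14.8, "yaw": 0}, {"tx": 0, "ty": -0.1, "tz": 14.8, "yaw": 0}, {"tx": 0, "ty": -0.1, "tz": 14.8, "yaw": 0}]'

```text
time_s: 1.95
tcp_pos: [0.4984, 0.2223, 0.0847]
ee_rot: [-3.061, 0.703, -0.002]
ft_force: [-0.4, -0.3, 0.1]
finger_gap: 1.002
```

servo_tool --moves '[{"tx": 0, "ty": 0, "tz": 0, "yaw": 0}, {"tx": 0, "ty": 0, "tz": 0, "yaw": 0}, {"tx": 0, "ty": 0, "tz": 0, "yaw": 0}, {"tx": 0, "ty": 0, "tz": 0, "yaw": 0}, {"tx": 0, "ty": 0, "tz": 0, "yaw": 0}, {"tx": 0, "ty": 0, "tz": 0, "yaw": 0}, {"tx": 0, "ty": 0, "tz": 0, "yaw": 0}, {"tx": 0, "ty": 0, "tz": 0, "yaw": 0}]' --jaw 0.05 --newtons 60

```text
time_s: 2.75
tcp_pos: [0.4983, 0.2216, 0.0837]
ee_rot: [-3.061, 0.705, -0.001]
ft_force: [1.0, 1.7, 2.8]
finger_gap: 0.219
```

Run:
```python
from h import *
np.set_printoptions(precision=4,suppress=True)
im,s=shot('wrist','w3'); print(s['time_s'],s['tcp_pos'],s['finger_gap'],s['ft_force'])
```

```text
2.75 [0.4983 0.2216 0.0837] 0.21871854896322876 [0.9794 1.7138 2.7941]
```

View pics/w3.png

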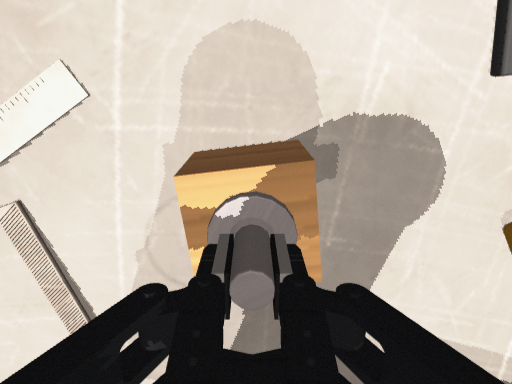

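servo_tool --moves '[{"tx": 0, "ty": 0, "tz": -2, "yaw": 0}, {"tx": 0, "ty": 0, "tz": -5, "yaw": 0}, {"tx": 0, "ty": 0, "tz": -8, "yaw": 0}, {"tx": 0, "ty": 2, "tz": -9.8, "yaw": 0}, {"tx": 2, "ty": 6, "tz": -9.8, "yaw": 0}, {"tx": 4, "ty": 10, "tz": -9.8, "yaw": 0}, {"tx": 6, "ty": 14, "tz": -9.8, "yaw": 0}, {"tx": 8, "ty": 18, "tz": -9.8, "yaw": 0}, {"tx": 8.6, "ty": 20.7, "tz": -9.8, "yaw": 0}, {"tx": 8.6, "ty": 20.7, "tz": -9.8, "yaw": 0}]'

```text
time_s: 3.8
tcp_pos: [0.4835, -0.0053, 0.1803]
ee_rot: [3.059, -0.711, -0.003]
ft_force: [0.2, 0.8, -2.2]
finger_gap: 0.219
```

servo_tool --moves '[{"tx": 0, "ty": 0, "tz": 0, "yaw": 0}, {"tx": 0, "ty": 0, "tz": 0, "yaw": 0}]'

```text
time_s: 4.0
tcp_pos: [0.4845, -0.0018, 0.1805]
ee_rot: [3.061, -0.704, -0.002]
ft_force: [0.3, 0.3, -3.2]
finger_gap: 0.219
```

Run:
```python
from h import *
np.set_printoptions(precision=4,suppress=True)
im,s=shot('wrist','w4'); print(s['time_s'],s['tcp_pos'],s['finger_gap'],s['ft_force'])
print(w2pix('wrist',[.5479,-.0329,.07],s),w2pix('wrist',[.5505,-.0359,.07],s))
shot('side','s4')
```

```text
4.0 [ 0.4845 -0.0018  0.1805] 0.21921698476971133 [ 0.2613  0.2632 -3.2464]
(np.float64(248.89953731820563), np.float64(95.70324174151433)) (np.float64(250.90910157029506), np.float64(90.77056307209345))
```

View pics/w4.png

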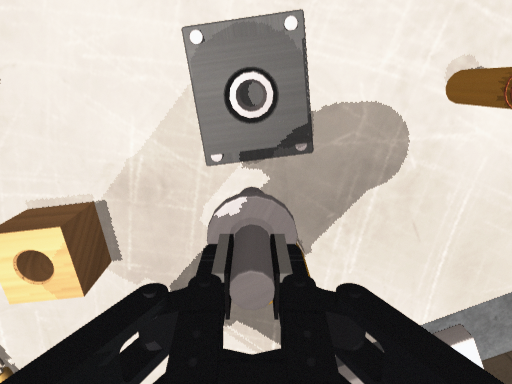

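View pics/s4.png

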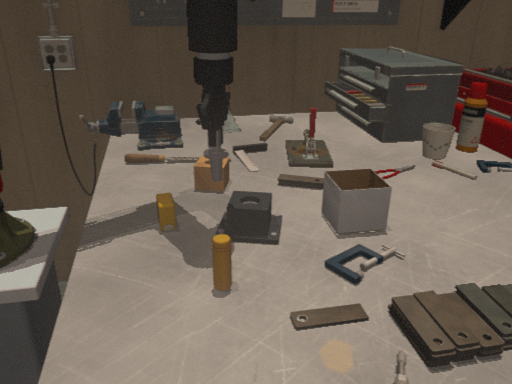

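servo_tool --moves '[{"tx": 3, "ty": 0.1, "tz": 0, "yaw": 0}, {"tx": 5.5, "ty": 0.1, "tz": 0, "yaw": 0}, {"tx": 7.2, "ty": 0.1, "tz": 0, "yaw": 0}, {"tx": 7.2, "ty": 0.1, "tz": 0, "yaw": 0}, {"tx": 7.2, "ty": 0.1, "tz": 0, "yaw": 0}, {"tx": 7.2, "ty": 0.1, "tz": 0, "yaw": 0}]'

```text
time_s: 4.7
tcp_pos: [0.5488, -0.0341, 0.1813]
ee_rot: [3.062, -0.704, -0.0]
ft_force: [0.1, 0.6, -2.6]
finger_gap: 0.218
```

Run:
```python
from h import *
np.set_printoptions(precision=4,suppress=True)
im,s=shot('wrist','w5'); print(s['time_s'],s['tcp_pos'],s['finger_gap'],s['ft_force'],shift(np.array([.5485,-.034,0])-s['tcp_pos'],s))
shot('side','s5')
a=cv2.imread('pics/s5.png')[140:260,190:310]; cv2.imwrite('pics/s5c.png',cv2.resize(a,None,fx=5,fy=5))
```

```text
4.7 [ 0.5488 -0.0341  0.1813] 0.2182732831362153 [ 0.0945  0.5952 -2.5849] [-0.0282  0.0015 18.127 ]
```

View pics/s5c.png

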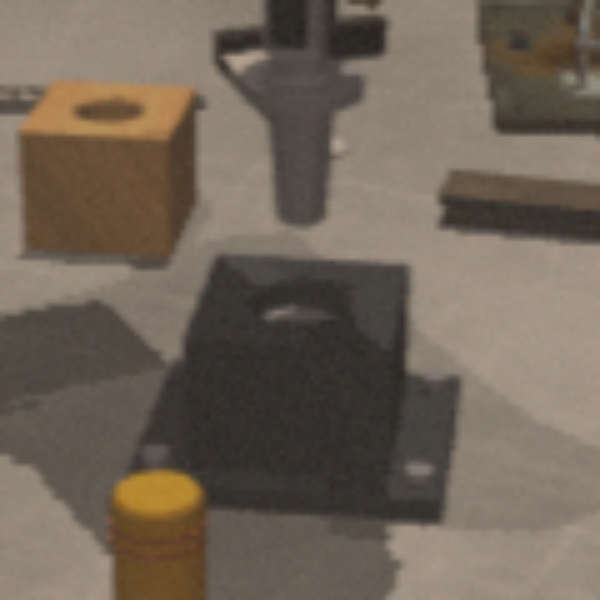

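View pics/w5.png

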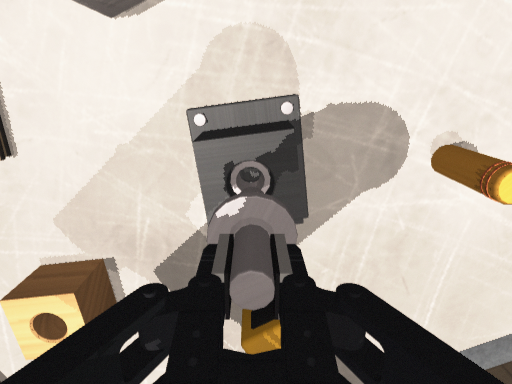

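The arbor hangs above the bore in the side crop: tip at about (300,215), bore at (302,312). I'll lower it, slowing down as it nears the seat.

servo_tool --moves '[{"tx": 0, "ty": 0, "tz": 2, "yaw": 0}, {"tx": 0, "ty": 0, "tz": 3.5, "yaw": 0}, {"tx": 0, "ty": 0, "tz": 4.8, "yaw": 0}, {"tx": 0, "ty": 0, "tz": 5.5, "yaw": 0}, {"tx": 0, "ty": 0, "tz": 5.5, "yaw": 0}]'

```text
time_s: 5.3
tcp_pos: [0.5485, -0.0348, 0.125]
ee_rot: [3.061, -0.705, -0.003]
ft_force: [-0.1, -1.1, -2.9]
finger_gap: 0.217
```

servo_tool --moves '[{"tx": 0, "ty": 0, "tz": 0.3, "yaw": 0}, {"tx": 0, "ty": 0, "tz": 0.6, "yaw": 0}, {"tx": 0, "ty": 0, "tz": 0.9, "yaw": 0}, {"tx": 0, "ty": 0, "tz": 1.2, "yaw": 0}]'

```text
time_s: 5.7
tcp_pos: [0.5494, -0.0343, 0.1145]
ee_rot: [-3.061, 0.705, -0.001]
ft_force: [-0.3, 3.8, -0.5]
finger_gap: 0.222
```

servo_tool --moves '[{"tx": 0, "ty": -0.1, "tz": 0.1, "yaw": 0}, {"tx": 0, "ty": -0.1, "tz": 0.2, "yaw": 0}, {"tx": 0, "ty": -0.1, "tz": 0.3, "yaw": 0}, {"tx": 0, "ty": -0.1, "tz": 0.3, "yaw": 0}]'

```text
time_s: 6.1
tcp_pos: [0.5495, -0.0338, 0.1111]
ee_rot: [3.061, -0.705, -0.0]
ft_force: [-1.8, 2.3, -2.0]
finger_gap: 0.218
```

servo_tool --moves '[{"tx": -0.08, "ty": -0.05, "tz": 0.1, "yaw": 0}, {"tx": -0.08, "ty": -0.05, "tz": 0.2, "yaw": 0}, {"tx": -0.08, "ty": -0.05, "tz": 0.3, "yaw": 0}, {"tx": -0.08, "ty": -0.05, "tz": 0.3, "yaw": 0}]'

```text
time_s: 6.5
tcp_pos: [0.5489, -0.0332, 0.108]
ee_rot: [3.061, -0.705, -0.001]
ft_force: [0.1, -0.0, -2.9]
finger_gap: 0.215
```

Side forces are gone, so it is centred. I'll continue.

servo_tool --moves '[{"tx": 0, "ty": 0, "tz": 0.1, "yaw": 0}, {"tx": 0, "ty": 0, "tz": 0.2, "yaw": 0}, {"tx": 0, "ty": 0, "tz": 0.3, "yaw": 0}, {"tx": 0, "ty": 0, "tz": 0.3, "yaw": 0}]'

```text
time_s: 6.9
tcp_pos: [0.549, -0.0331, 0.1051]
ee_rot: [3.061, -0.705, -0.0]
ft_force: [-0.5, 0.3, -3.5]
finger_gap: 0.218
```

servo_tool --moves '[{"tx": 0, "ty": 0, "tz": 0.1, "yaw": 0}, {"tx": 0, "ty": 0, "tz": 0.2, "yaw": 0}, {"tx": 0, "ty": 0, "tz": 0.2, "yaw": 0}]'

```text
time_s: 7.2
tcp_pos: [0.549, -0.033, 0.1032]
ee_rot: [-3.061, 0.705, 0.0]
ft_force: [-0.8, 1.3, -2.2]
finger_gap: 0.216
```

servo_tool --moves '[{"tx": 0, "ty": 0, "tz": 0.1, "yaw": 0}, {"tx": 0, "ty": 0, "tz": 0.2, "yaw": 0}, {"tx": 0, "ty": 0, "tz": 0.2, "yaw": 0}]'

```text
time_s: 7.5
tcp_pos: [0.549, -0.0329, 0.1012]
ee_rot: [-3.061, 0.705, 0.0]
ft_force: [-0.8, 2.7, -2.7]
finger_gap: 0.212
```

servo_tool --moves '[{"tx": 0, "ty": 0, "tz": 0.1, "yaw": 0}, {"tx": 0, "ty": 0, "tz": 0.1, "yaw": 0}]'

```text
time_s: 7.7
tcp_pos: [0.549, -0.0329, 0.1002]
ee_rot: [-3.061, 0.705, 0.0]
ft_force: [-1.3, 2.1, -2.3]
finger_gap: 0.217
```

servo_tool --moves '[{"tx": -0.04, "ty": -0.03, "tz": 0.1, "yaw": 0}, {"tx": -0.04, "ty": -0.03, "tz": 0.2, "yaw": 0}, {"tx": -0.04, "ty": -0.03, "tz": 0.2, "yaw": 0}]'

```text
time_s: 8.0
tcp_pos: [0.5491, -0.0328, 0.0991]
ee_rot: [3.061, -0.705, 0.002]
ft_force: [-3.1, 1.1, 4.0]
finger_gap: 0.215
```

servo_tool --moves '[{"tx": 0, "ty": 0, "tz": 0.1, "yaw": 0}, {"tx": 0, "ty": 0, "tz": 0.1, "yaw": 0}]'

```text
time_s: 8.2
tcp_pos: [0.5492, -0.0328, 0.0987]
ee_rot: [3.061, -0.705, 0.003]
ft_force: [-3.3, 2.0, 7.2]
finger_gap: 0.216
```

Seated: vertical force rose from -3 N to +7 N at TCP z 0.099, which puts the collar about 9 mm above the face. Next: release and look.

servo_tool --moves '[{"tx": 0, "ty": 0, "tz": -0.1, "yaw": 0}, {"tx": 0, "ty": 0, "tz": -0.1, "yaw": 0}, {"tx": 0, "ty": 0, "tz": -0.1, "yaw": 0}, {"tx": 0, "ty": 0, "tz": -0.1, "yaw": 0}, {"tx": 0, "ty": 0, "tz": -0.1, "yaw": 0}, {"tx": 0, "ty": 0, "tz": -0.1, "yaw": 0}, {"tx": 0, "ty": 0, "tz": -0.1, "yaw": 0}]' --jaw 1.0

```text
time_s: 8.9
tcp_pos: [0.5488, -0.0326, 0.0983]
ee_rot: [3.061, -0.705, -0.0]
ft_force: [0.3, -0.1, -0.1]
finger_gap: 0.999
```

servo_tool --moves '[{"tx": 0, "ty": 0, "tz": -3, "yaw": 0}, {"tx": 0, "ty": 0, "tz": -7, "yaw": 0}, {"tx": 0, "ty": 0, "tz": -11, "yaw": 0}, {"tx": 0, "ty": 0, "tz": -13, "yaw": 0}, {"tx": 0, "ty": 0, "tz": -13, "yaw": 0}, {"tx": 0, "ty": 0, "tz": -13, "yaw": 0}]'

```text
time_s: 9.5
tcp_pos: [0.5488, -0.0324, 0.2282]
ee_rot: [-3.061, 0.705, -0.0]
ft_force: [-0.3, -0.2, -0.1]
finger_gap: 1.002
```

Run:
```python
from h import *
np.set_printoptions(precision=4,suppress=True)
im,s=shot('wrist','w6'); print(s['time_s'],s['joint_pos'],s['tcp_pos'],s['finger_gap'],s['ft_force'],shift(np.array([.4645,-.2205,0])-s['tcp_pos'],s))
shot('side','s6'); print(w2pix('wrist',[.4643,-.2195,.095],s),w2pix('wrist',[.4643,-.2195,.0],s), w2pix('wrist',[.549,-.0335,.133],s),w2pix('wrist',[.549,-.0335,.087],s))
a=cv2.imread('pics/s6.png')[140:260,190:310]; cv2.imwrite('pics/s6c.png',cv2.resize(a,None,fx=5,fy=5))
```

```text
9.5 [ 0.3062 -0.094  -0.0521 -0.0004 -1.6122  0.8118] [ 0.5488 -0.0324  0.2282] 1.0015003606690909 [-0.2618 -0.1687 -0.095 ] [ 0.6434 20.6177 22.8103]
(np.float64(475.1147980910962), np.float64(168.8457769657088)) (np.float64(421.3808857851736), np.float64(148.21577627703738)) (np.float64(250.06624463199353), np.float64(187.8524377054403)) (np.float64(250.23530210777167), np.float64(172.29935398598442))
```

View pics/s6c.png

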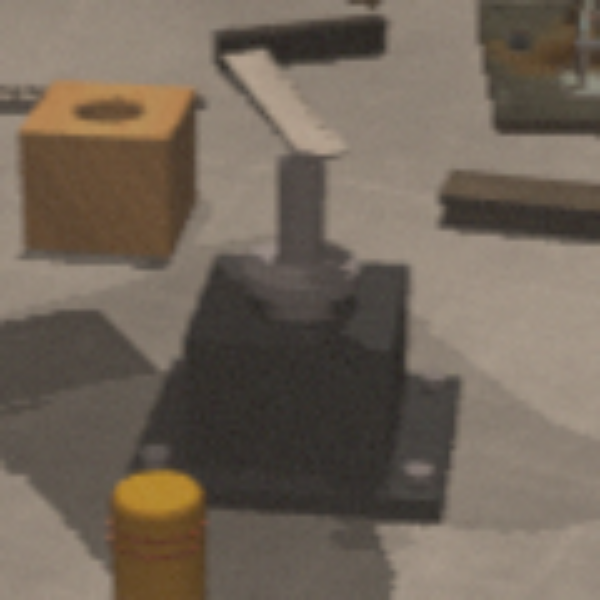

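View pics/w6.png

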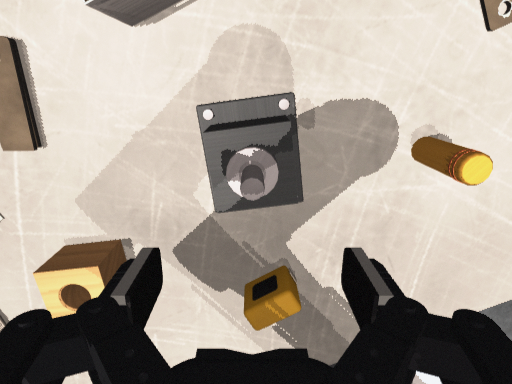

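servo_tool --moves '[{"tx": 0.1, "ty": 4, "tz": 0, "yaw": 0}, {"tx": 0.3, "ty": 8, "tz": 0, "yaw": 0}, {"tx": 0.5, "ty": 12, "tz": 0, "yaw": 0}, {"tx": 0.7, "ty": 16, "tz": 0, "yaw": 0}, {"tx": 0.7, "ty": 19.5, "tz": 0, "yaw": 0}, {"tx": 0.7, "ty": 20.6, "tz": 0, "yaw": 0}, {"tx": 0.7, "ty": 20.6, "tz": 0, "yaw": 0}, {"tx": 0.7, "ty": 20.6, "tz": 0, "yaw": 0}]'

```text
time_s: 10.4
tcp_pos: [0.465, -0.2205, 0.2275]
ee_rot: [-3.061, 0.705, 0.002]
ft_force: [0.8, 0.1, 0.8]
finger_gap: 0.999
```

Run:
```python
from h import *
np.set_printoptions(precision=4,suppress=True)
im,s=shot('wrist','w7'); print(s['time_s'],s['joint_pos'],s['tcp_pos'],w2pix('wrist',[.4648,-.2200,.095],s),w2pix('wrist',[.4648,-.2200,.0],s))
a=cv2.imread('pics/w7.png')[100:250,150:350]; cv2.imwrite('pics/w7c.png',cv2.resize(a,None,fx=4,fy=4))
```

```text
10.4 [-0.0513 -0.1877 -0.1376 -0.0003 -1.622   1.169 ] [ 0.465  -0.2205  0.2275] (np.float64(248.6936033415592), np.float64(175.80661038632434)) (np.float64(249.23480326215977), np.float64(153.48765613246684))
```

View pics/w7c.png

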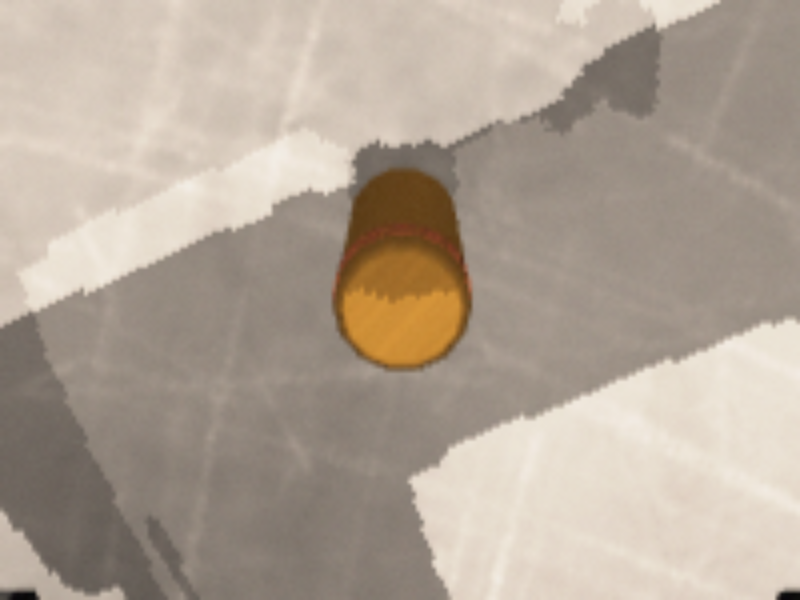

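Bar top centre is at (250.5,175.5), predicted (248.7,175.8), so I'm within about 1 mm. Descending.

servo_tool --moves '[{"tx": 0, "ty": 0.05, "tz": 4, "yaw": 0}, {"tx": 0, "ty": 0.05, "tz": 8, "yaw": 0}, {"tx": 0, "ty": 0.05, "tz": 12, "yaw": 0}, {"tx": 0, "ty": 0.05, "tz": 15.5, "yaw": 0}, {"tx": 0, "ty": 0.05, "tz": 18, "yaw": 0}, {"tx": 0, "ty": 0.05, "tz": 18.6, "yaw": 0}, {"tx": 0, "ty": 0.05, "tz": 18.6, "yaw": 0}]'

```text
time_s: 11.15
tcp_pos: [0.4647, -0.2207, 0.0418]
ee_rot: [3.061, -0.703, -0.003]
ft_force: [-0.1, -0.6, -0.3]
finger_gap: 1.006
```

servo_tool --moves '[{"tx": 0, "ty": 0, "tz": 0, "yaw": 0}, {"tx": 0, "ty": 0, "tz": 0, "yaw": 0}, {"tx": 0, "ty": 0, "tz": 0, "yaw": 0}, {"tx": 0, "ty": 0, "tz": 0, "yaw": 0}, {"tx": 0, "ty": 0, "tz": 0, "yaw": 0}, {"tx": 0, "ty": 0, "tz": 0, "yaw": 0}, {"tx": 0, "ty": 0, "tz": 0, "yaw": 0}, {"tx": 0, "ty": 0, "tz": 0, "yaw": 0}]' --jaw 0.1 --newtons 110

```text
time_s: 11.95
tcp_pos: [0.4655, -0.2216, 0.0436]
ee_rot: [3.061, -0.705, 0.003]
ft_force: [-0.5, 1.9, 6.4]
finger_gap: 0.348
```

servo_tool --moves '[{"tx": 0, "ty": 0, "tz": -2, "yaw": 0}, {"tx": 0, "ty": 0, "tz": -6, "yaw": 0}, {"tx": 0, "ty": 0, "tz": -10, "yaw": 0}, {"tx": 0, "ty": 0, "tz": -14, "yaw": 0}, {"tx": 0, "ty": 0, "tz": -17, "yaw": 0}, {"tx": 0, "ty": -4, "tz": -17, "yaw": 0}, {"tx": -0.2, "ty": -8, "tz": -17, "yaw": 0}, {"tx": -0.4, "ty": -12, "tz": -17, "yaw": 0}, {"tx": -0.6, "ty": -16, "tz": -17, "yaw": 0}, {"tx": -0.8, "ty": -18, "tz": -17, "yaw": 0}]'

```text
time_s: 12.95
tcp_pos: [0.5364, -0.0532, 0.2103]
ee_rot: [-3.062, 0.702, 0.005]
ft_force: [0.3, -0.2, -3.6]
finger_gap: 0.353
```

servo_tool --moves '[{"tx": 0, "ty": -1.5, "tz": 0, "yaw": 0}, {"tx": 0, "ty": -2.6, "tz": 0, "yaw": 0}, {"tx": 0, "ty": -2.6, "tz": 0, "yaw": 0}, {"tx": 0, "ty": -2.6, "tz": 0, "yaw": 0}, {"tx": 0, "ty": -2.6, "tz": 0, "yaw": 0}]'

```text
time_s: 13.45
tcp_pos: [0.5475, -0.0335, 0.2124]
ee_rot: [3.061, -0.707, -0.0]
ft_force: [-0.4, -0.6, -3.6]
finger_gap: 0.347
```

Run:
```python
from h import *
np.set_printoptions(precision=4,suppress=True)
shot('side','s8')
im,s=shot('wrist','w8'); print(s['time_s'],s['joint_pos'],s['tcp_pos'],s['finger_gap'],s['ft_force'],shift(np.array([.549,-.0332,0])-s['tcp_pos'],s))
a=cv2.imread('pics/s8.png')[100:260,180:340]; cv2.imwrite('pics/s8c.png',cv2.resize(a,None,fx=3.75,fy=3.75))
```

```text
13.5 [ 0.3055 -0.0984 -0.085   0.0002 -1.584   0.8114] [ 0.5475 -0.0334  0.2125] 0.350092346305253 [ 0.6952  0.1901 -3.6045] [ 0.1183 -0.0857 21.2461]
```

View pics/s8c.png

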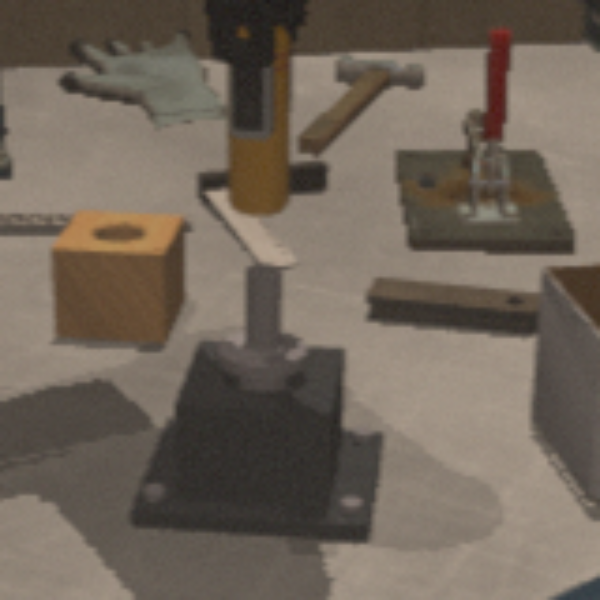

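View pics/w8.png

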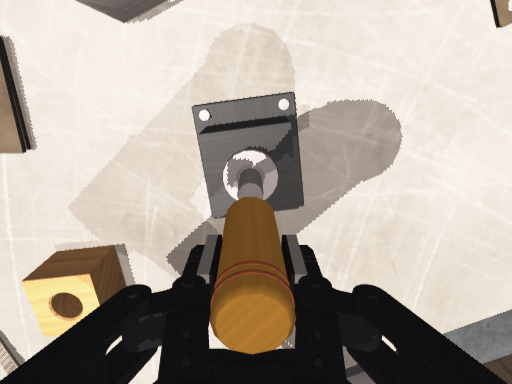

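servo_tool --moves '[{"tx": 0.12, "ty": -0.05, "tz": 1, "yaw": 0}, {"tx": 0.12, "ty": -0.05, "tz": 2, "yaw": 0}, {"tx": 0.12, "ty": -0.05, "tz": 2.6, "yaw": 0}, {"tx": 0.12, "ty": -0.05, "tz": 2.8, "yaw": 0}, {"tx": 0.12, "ty": -0.05, "tz": 2.8, "yaw": 0}]'

```text
time_s: 14.05
tcp_pos: [0.5488, -0.0328, 0.1838]
ee_rot: [3.061, -0.705, -0.001]
ft_force: [0.3, -0.2, -3.1]
finger_gap: 0.35
```

servo_tool --moves '[{"tx": 0, "ty": 0, "tz": 0.2, "yaw": 0}, {"tx": 0, "ty": 0, "tz": 0.4, "yaw": 0}]'

```text
time_s: 14.25
tcp_pos: [0.5492, -0.0326, 0.1807]
ee_rot: [-3.061, 0.705, -0.001]
ft_force: [0.2, -1.3, -3.6]
finger_gap: 0.351
```

servo_tool --moves '[{"tx": 0, "ty": 0, "tz": 0.2, "yaw": 0}, {"tx": 0, "ty": 0, "tz": 0.4, "yaw": 0}]'

```text
time_s: 14.45
tcp_pos: [0.5491, -0.0327, 0.1765]
ee_rot: [3.061, -0.705, 0.001]
ft_force: [-0.9, 0.6, 3.2]
finger_gap: 0.352
```

servo_tool --moves '[{"tx": 0, "ty": 0, "tz": 0.2, "yaw": 0}, {"tx": 0, "ty": 0, "tz": 0.4, "yaw": 0}]'

```text
time_s: 14.65
tcp_pos: [0.5499, -0.0332, 0.1753]
ee_rot: [3.061, -0.705, 0.007]
ft_force: [-2.6, 0.8, 10.0]
finger_gap: 0.35
```

servo_tool --moves '[{"tx": 0, "ty": 0, "tz": 0.15, "yaw": 0}, {"tx": 0, "ty": 0, "tz": 0.3, "yaw": 0}]'

```text
time_s: 14.85
tcp_pos: [0.5502, -0.0332, 0.1734]
ee_rot: [-3.061, 0.705, -0.009]
ft_force: [-3.2, 1.4, 12.6]
finger_gap: 0.35
```

First blow has driven it about 3 mm. I'll lift clear, then strike again.

servo_tool --moves '[{"tx": 0, "ty": 0, "tz": -1, "yaw": 0}, {"tx": 0, "ty": 0, "tz": -2.2, "yaw": 0}, {"tx": 0, "ty": 0, "tz": -2.2, "yaw": 0}, {"tx": 0, "ty": 0, "tz": -2.2, "yaw": 0}]'

```text
time_s: 15.25
tcp_pos: [0.5491, -0.0325, 0.1912]
ee_rot: [-3.061, 0.705, 0.0]
ft_force: [-0.0, -0.5, -4.3]
finger_gap: 0.35
```

servo_tool --moves '[{"tx": 0, "ty": 0, "tz": 0.5, "yaw": 0}, {"tx": 0, "ty": 0, "tz": 1.0, "yaw": 0}, {"tx": 0, "ty": 0, "tz": 1.3, "yaw": 0}, {"tx": 0, "ty": 0, "tz": 1.5, "yaw": 0}, {"tx": 0, "ty": 0, "tz": 1.7, "yaw": 0}]'

```text
time_s: 15.75
tcp_pos: [0.549, -0.0327, 0.174]
ee_rot: [3.061, -0.705, -0.0]
ft_force: [0.3, 1.1, -3.6]
finger_gap: 0.349
```

servo_tool --moves '[{"tx": 0, "ty": 0, "tz": 0.2, "yaw": 0}, {"tx": 0, "ty": 0, "tz": 0.4, "yaw": 0}, {"tx": 0, "ty": 0, "tz": 0.6, "yaw": 0}]'

```text
time_s: 16.05
tcp_pos: [0.5501, -0.0332, 0.172]
ee_rot: [3.061, -0.705, 0.008]
ft_force: [-4.1, 0.6, 11.9]
finger_gap: 0.352
```

servo_tool --moves '[{"tx": 0, "ty": 0, "tz": 0.1, "yaw": 0}, {"tx": 0, "ty": 0, "tz": 0.2, "yaw": 0}]'

```text
time_s: 16.25
tcp_pos: [0.5503, -0.0333, 0.1709]
ee_rot: [-3.061, 0.705, -0.01]
ft_force: [-3.4, 0.6, 14.7]
finger_gap: 0.353
```

servo_tool --moves '[{"tx": 0, "ty": 0, "tz": -1, "yaw": 0}, {"tx": 0, "ty": 0, "tz": -2.4, "yaw": 0}, {"tx": 0, "ty": 0, "tz": -2.4, "yaw": 0}, {"tx": 0, "ty": 0, "tz": -2.4, "yaw": 0}]'

```text
time_s: 16.65
tcp_pos: [0.5491, -0.0325, 0.1903]
ee_rot: [-3.061, 0.705, -0.0]
ft_force: [0.0, -0.0, -3.9]
finger_gap: 0.354
```

servo_tool --moves '[{"tx": 0, "ty": 0, "tz": 0.5, "yaw": 0}, {"tx": 0, "ty": 0, "tz": 1.0, "yaw": 0}, {"tx": 0, "ty": 0, "tz": 1.3, "yaw": 0}, {"tx": 0, "ty": 0, "tz": 1.5, "yaw": 0}, {"tx": 0, "ty": 0, "tz": 1.7, "yaw": 0}, {"tx": 0, "ty": 0, "tz": 1.9, "yaw": 0}, {"tx": 0, "ty": 0, "tz": 2.1, "yaw": 0}, {"tx": 0, "ty": 0, "tz": 2.3, "yaw": 0}]'

```text
time_s: 17.45
tcp_pos: [0.5501, -0.0333, 0.1708]
ee_rot: [3.061, -0.705, 0.008]
ft_force: [-3.2, 2.0, 13.7]
finger_gap: 0.351
```

servo_tool --moves '[{"tx": 0, "ty": 0, "tz": 0.1, "yaw": 0}, {"tx": 0, "ty": 0, "tz": 0.2, "yaw": 0}]'

```text
time_s: 17.65
tcp_pos: [0.5506, -0.0335, 0.1707]
ee_rot: [-3.061, 0.705, -0.012]
ft_force: [-4.9, 2.2, 17.4]
finger_gap: 0.353
```

servo_tool --moves '[{"tx": 0, "ty": 0, "tz": 0.1, "yaw": 0}, {"tx": 0, "ty": 0, "tz": 0.15, "yaw": 0}]'

```text
time_s: 17.85
tcp_pos: [0.551, -0.0336, 0.1707]
ee_rot: [-3.061, 0.704, -0.015]
ft_force: [-5.4, 0.9, 20.8]
finger_gap: 0.352
```

servo_tool --moves '[{"tx": 0, "ty": 0, "tz": 0.06, "yaw": 0}, {"tx": 0, "ty": 0, "tz": 0.1, "yaw": 0}, {"tx": 0, "ty": 0, "tz": 0.1, "yaw": 0}, {"tx": 0, "ty": 0, "tz": 0.1, "yaw": 0}]'

```text
time_s: 18.25
tcp_pos: [0.5512, -0.0336, 0.1706]
ee_rot: [-3.061, 0.704, -0.017]
ft_force: [-6.1, 1.7, 22.2]
finger_gap: 0.35
```

servo_tool --moves '[{"tx": 0, "ty": 0, "tz": 0, "yaw": 0}, {"tx": 0, "ty": 0, "tz": 0, "yaw": 0}, {"tx": 0, "ty": 0, "tz": 0, "yaw": 0}, {"tx": 0, "ty": 0, "tz": 0, "yaw": 0}]'

```text
time_s: 18.65
tcp_pos: [0.5512, -0.0337, 0.1706]
ee_rot: [-3.061, 0.704, -0.017]
ft_force: [-6.4, 1.8, 21.5]
finger_gap: 0.347
```

servo_tool --moves '[{"tx": 0, "ty": 0, "tz": 0, "yaw": 0}, {"tx": 0, "ty": 0, "tz": 0, "yaw": 0}, {"tx": 0, "ty": 0, "tz": 0, "yaw": 0}, {"tx": 0, "ty": 0, "tz": 0, "yaw": 0}]'

```text
time_s: 19.05
tcp_pos: [0.5512, -0.0336, 0.1706]
ee_rot: [-3.061, 0.704, -0.017]
ft_force: [-6.2, 1.3, 22.2]
finger_gap: 0.349
```

Contact force is about 26 N with no motion. I'll add a little more and hold, for margin.

servo_tool --moves '[{"tx": 0, "ty": 0, "tz": 0.05, "yaw": 0}, {"tx": 0, "ty": 0, "tz": 0.08, "yaw": 0}, {"tx": 0, "ty": 0, "tz": 0.08, "yaw": 0}, {"tx": 0, "ty": 0, "tz": 0.08, "yaw": 0}, {"tx": 0, "ty": 0, "tz": 0.08, "yaw": 0}, {"tx": 0, "ty": 0, "tz": 0.08, "yaw": 0}, {"tx": 0, "ty": 0, "tz": 0.08, "yaw": 0}, {"tx": 0, "ty": 0, "tz": 0.08, "yaw": 0}]'

```text
time_s: 19.85
tcp_pos: [0.5514, -0.0337, 0.1706]
ee_rot: [-3.061, 0.704, -0.018]
ft_force: [-6.3, 1.2, 24.4]
finger_gap: 0.354
```

servo_tool --moves '[{"tx": 0, "ty": 0, "tz": -1, "yaw": 0}, {"tx": 0, "ty": 0, "tz": -3, "yaw": 0}, {"tx": 0, "ty": 0, "tz": -5.5, "yaw": 0}, {"tx": 0, "ty": 0, "tz": -5.5, "yaw": 0}, {"tx": 0, "ty": 0, "tz": -5.5, "yaw": 0}]'

```text
time_s: 20.35
tcp_pos: [0.549, -0.0324, 0.2162]
ee_rot: [-3.061, 0.705, 0.001]
ft_force: [-0.9, -1.0, -4.2]
finger_gap: 0.352
```

Run:
```python
from h import *
np.set_printoptions(precision=4,suppress=True)
shot('side','s9')
im,s=shot('wrist','w9'); print(s['time_s'],s['tcp_pos'],s['ee_rot'],s['finger_gap'],s['ft_force'],shift(np.array([.465,-.221,.05])-s['tcp_pos'],s))
a=cv2.imread('pics/s9.png')[60:220,180:340]; cv2.imwrite('pics/s9c.png',cv2.resize(a,None,fx=3.75,fy=3.75))
```

```text
20.4 [ 0.5485 -0.0324  0.2152] [ 3.0614 -0.7051 -0.0037] 0.35410567303469326 [ 0.252   0.0622 -4.9897] [ 0.7751 20.6055 16.5271]
```

View pics/s9c.png

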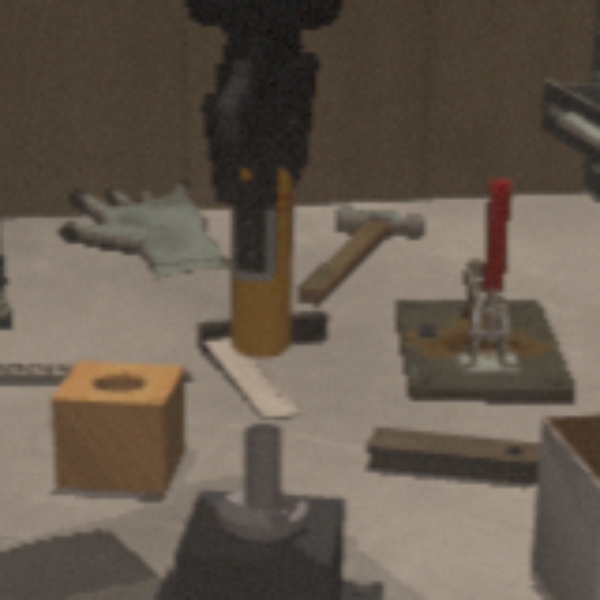

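The arbor held at about 28 N with TCP z fixed at 0.1706, a total drive of about 6 mm. Now returning the bar.

servo_tool --moves '[{"tx": 0.1, "ty": 3, "tz": 0, "yaw": 0}, {"tx": 0.3, "ty": 7, "tz": 0, "yaw": 0}, {"tx": 0.5, "ty": 11, "tz": 0, "yaw": 0}, {"tx": 0.7, "ty": 15, "tz": 0, "yaw": 0}, {"tx": 0.8, "ty": 18.5, "tz": 0, "yaw": 0}, {"tx": 0.8, "ty": 20.6, "tz": 2, "yaw": 0}, {"tx": 0.8, "ty": 20.6, "tz": 6, "yaw": 0}, {"tx": 0.8, "ty": 20.6, "tz": 10, "yaw": 0}, {"tx": 0.8, "ty": 20.6, "tz": 13.5, "yaw": 0}, {"tx": 0.8, "ty": 20.6, "tz": 15.5, "yaw": 0}]'

```text
time_s: 21.45
tcp_pos: [0.4632, -0.2209, 0.0567]
ee_rot: [-3.061, 0.706, 0.011]
ft_force: [0.5, 0.1, -4.7]
finger_gap: 0.352
```

servo_tool --moves '[{"tx": 0, "ty": 0, "tz": 0.4, "yaw": 0}, {"tx": 0, "ty": 0, "tz": 0.7, "yaw": 0}, {"tx": 0, "ty": 0, "tz": 0.9, "yaw": 0}, {"tx": 0, "ty": 0, "tz": 0.9, "yaw": 0}, {"tx": 0, "ty": 0, "tz": 0.9, "yaw": 0}]'

```text
time_s: 21.95
tcp_pos: [0.4667, -0.2215, 0.0541]
ee_rot: [3.061, -0.705, 0.003]
ft_force: [-0.4, -0.7, -4.3]
finger_gap: 0.348
```

servo_tool --moves '[{"tx": 0, "ty": 0, "tz": 0.2, "yaw": 0}, {"tx": 0, "ty": 0, "tz": 0.4, "yaw": 0}, {"tx": 0, "ty": 0, "tz": 0.6, "yaw": 0}, {"tx": 0, "ty": 0, "tz": 0.8, "yaw": 0}, {"tx": 0, "ty": 0, "tz": 0.8, "yaw": 0}]'

```text
time_s: 22.45
tcp_pos: [0.4658, -0.2214, 0.0446]
ee_rot: [3.061, -0.705, -0.001]
ft_force: [0.3, -0.1, -4.4]
finger_gap: 0.348
```

servo_tool --moves '[{"tx": 0, "ty": 0, "tz": 0.1, "yaw": 0}, {"tx": 0, "ty": 0, "tz": 0.2, "yaw": 0}, {"tx": 0, "ty": 0, "tz": 0.2, "yaw": 0}]'

```text
time_s: 22.75
tcp_pos: [0.4663, -0.2216, 0.0436]
ee_rot: [3.061, -0.705, 0.001]
ft_force: [-1.1, 0.7, -0.3]
finger_gap: 0.352
```

Contact at z 0.0436, so the bar did not slip in the grip. Releasing.

servo_tool --moves '[{"tx": 0, "ty": 0, "tz": 0, "yaw": 0}, {"tx": 0, "ty": 0, "tz": 0, "yaw": 0}, {"tx": 0, "ty": 0, "tz": 0, "yaw": 0}, {"tx": 0, "ty": 0, "tz": 0, "yaw": 0}, {"tx": 0, "ty": 0, "tz": 0, "yaw": 0}, {"tx": 0, "ty": 0, "tz": 0, "yaw": 0}, {"tx": 0, "ty": 0, "tz": 0, "yaw": 0}]' --jaw 1.0

```text
time_s: 23.45
tcp_pos: [0.4661, -0.2215, 0.043]
ee_rot: [3.061, -0.705, 0.0]
ft_force: [0.4, 0.4, -0.1]
finger_gap: 1.004
```

servo_tool --moves '[{"tx": 0, "ty": 0, "tz": -2, "yaw": 0}, {"tx": 0, "ty": 0, "tz": -6, "yaw": 0}, {"tx": 0, "ty": 0, "tz": -10, "yaw": 0}, {"tx": 0, "ty": 0, "tz": -14, "yaw": 0}, {"tx": 0, "ty": 0, "tz": -18, "yaw": 0}, {"tx": 0, "ty": 0, "tz": -20, "yaw": 0}, {"tx": 0, "ty": 0, "tz": -20, "yaw": 0}, {"tx": 0, "ty": 0, "tz": -20, "yaw": 0}]'

```text
time_s: 24.25
tcp_pos: [0.4661, -0.2213, 0.2427]
ee_rot: [-3.061, 0.705, -0.0]
ft_force: [-0.2, 0.6, -1.1]
finger_gap: 1.0
```

Run:
```python
from h import *
shot('side','s10'); im,s=shot('wrist','w10'); print(s['time_s'],s['tcp_pos'],s['ft_force'])
```

```text
24.3 [ 0.46580329 -0.22117781  0.24180322] [ 0.141486   -0.92473263 -0.09165775]
```

View pics/s10.png

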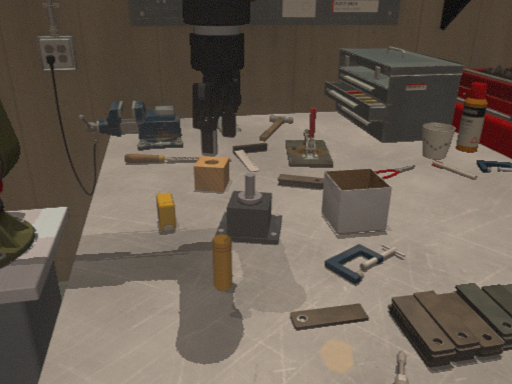

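View pics/w10.png

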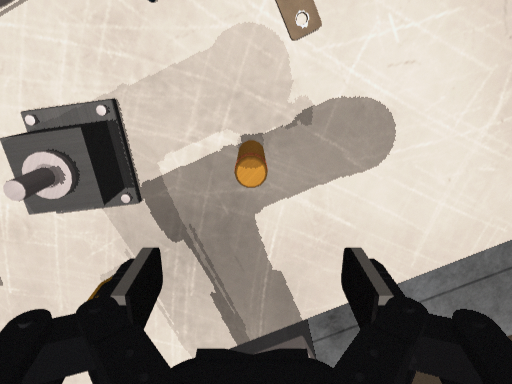

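The bar stands upright at side pixel (222,262), clear of the block. The arbor is upright in the socket at (250,188), and the bystanders look undisturbed.

```bash
python3 -c "
from h import *
print(r.close_job())"
```

```text
the job is handed in; nothing more can be done
None
```

The arbor is locked in the socket block, the bar stands on the table where it started, and I handed the job in at 24.3 s.

- **Setting the arbor:** I moved it from the holder into the socket and let go once it rested on the taper, with the collar about 9 mm above the face.
- **Tapping:** I made three gentle presses with the bar, lifted clear between them by about 15–20 mm. They drove the arbor about 6 mm in all.
- **Lock check:** In the last press I held about 26 N for 0.8 s and then about 28 N for 0.6 s. The tool height stayed at 0.1706 m throughout. The highest force I read was about 28 N, under the 38 N bruising limit, but readings come only at the end of each move, so a brief peak could be missed.
- **Bar:** It touched the table at the same tool height as when I gripped it, so it had not slipped. The last pictures show it upright and well clear of the block.
- **Other things:** The tape measure, strips and clamp look unmoved.

Two readings were off:
- **Arbor position:** the first side-camera estimate was about 10 mm off in y from the top view. I used the top view, and the wrist camera confirmed it.
- **Side force:** the arbor met up to about 4 N of side force going into the bore. I shifted it a millimetre or two and it seated with about 3 N of side force left.

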